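# Hang the glaze dipper on its tub

## Robot

A 6-joint arm with a two-finger parallel gripper is mounted at the origin on the work surface. World frame = base frame: x ahead of the robot, y to its left, z up, the work surface at z = 0. Lengths are in m, angles in degrees, forces in N, time in s.
With the tool pointing down it reaches from about 0.325 to 0.85 m from the base axis. Payload 15.5 kg.
Tool frame: the origin (TCP) lies midway between the tips of the shut fingers; the grasp point (between the pads) lies 19 mm behind it; z points along the fingers, y is the line along which they close (so a half turn about z gives the same grasp; the last joint's range is limited). The gripper opens to 91 mm and grips with 3 to 60 N. Pads are 32 mm wide; open, the fingers measure 118 mm over their backs; the gripper's body (76 mm by 178 mm) begins 60 mm behind the grasp point.
Start: joints at [-80.93, 28.281, 77.091, -0, 74.628, -5.472], TCP at [0.157, -0.605, 0.214] pointing down, gripper open.
Joint ranges: [-166.48, 166.48], [-47.26, 123.95], [12.59, 153.08], [-70.14, 250.14], [6.76, 159.57], [-176.63, 176.63]. Speed limits (degrees/s): [108.29, 108.29, 147.25, 172.46, 172.46, 172.46].

## Interface

Orientations are given as a 3x3 rotation matrix whose columns are the frame's x, y, z axes.
In Python, from bench import ctrl gives the robot as it stands. The module is installed in compiled form; this text tells all that it offers. Calls block until the motion is done:
- ctrl.goto(position, orientation): joint-space move of the TCP to a pose.
- ctrl.move_l(position, vel=0.15, ori=None, contact_N=None): straight line of the TCP; ori=None keeps the orientation; vel is the mean speed in m/s. With contact_N (N) it stops when the force on the tool has changed by that much, and returns True; else False.
- ctrl.movej(angles): joint-space move.
- ctrl.command_gripper(opening): opening from 0.0 (shut) to 1.0 (fully open); the grip force is fixed at half the most; returns when the fingers have stopped.
- ctrl.sleep(seconds).
- ctrl.ik(position, orientation): joint angles nearest the present ones, or None.
- ctrl.read_camera(name): name is "scene" or "top" or "wrist"; returns the picture (400x640x3 uint8, blue, green, red); there is no depth.
- ctrl.camera_params(name): a dict with "fx", "fy", "cx", "cy" (pixels), "pose" (4x4, takes a point from camera to world coordinates); the wrist camera has in their place "T_tool_cam" (4x4, takes a point from camera to tool coordinates, whose origin is the TCP and whose axes are the flange's). Camera axes: x right, y up, looking along -z (the intrinsics and any distortion apply to the point x, -y, -z); pixel columns grow to the right and rows downward; lengths in m; the calibration is good to about 2 mm. A picture is of the moment at which its call begins: read the wrist's pose just before it. camera_params takes no time and is no camera call.
A pose or a line that the arm cannot do raises ctrl.MotionError and nothing moves.
- ctrl.sign_off(): hands the job in; it is judged then, once.
Readings, each from a call of its own:
- ctrl.current_t(): time.
- ctrl.current_q(): joint angles.
- ctrl.current_dq(): joint speeds.
- ctrl.current_effort(): joint torques, N m.
- ctrl.current_tool_pos(): TCP position.
- ctrl.current_eef_rot(): TCP orientation.
- ctrl.current_contact_force(): force on the tool from outside, world axes, zero at the start.
- ctrl.current_wrist_torque(): the same for the moment, N m.
- ctrl.current_grip_width(): opening from 0.0 (shut) to 1.0 (fully open).
- ctrl.current_grasp_force(): force on a finger pad.
Only numpy, scipy, OpenCV 4.12 (cv2) and the standard library are available. Lean on these libraries where they do the work, as an engineer would, in place of code of your own. Each camera call takes 0.05 s, during which the arm holds its last target. There are 200 camera calls.

## Task

The steel glaze dipper has been left lying on the bench. Stand it upright on its base on the bench and let go of it, then take it again by the handle and hang it by its own hook over the rim of the teal tub (any side), cup inside the tub and hook outside, hanging upright and still. Do not shove either tub, and leave the vase and the brush as they are.

Things in the scene. Friction and masses are not known exactly. Their poses are not given: they have to be found in the camera images.
- dipper: Loose glaze dipper, about 260 g (varies): open square steel cup, wooden handle above its back wall, steel hook at the handle's top. Origin: centre of the cup's underside. z runs up along the handle, x to the hook's side, y across the handle. It starts lying on the cup's front face, hook up: x up, z level, roughly (within 0.5 rad) towards the robot. On its base it stands by itself.
- dipper_base (a point): Centre of the underside of the dipper's cup; axes as the dipper's. The cup is 56 x 56 and 50 tall, walls 3 (dipper x and y from -28 to 28).
- dipper_handle (a point): Centre of the wooden handle, at dipper x = 14, z = 85; axes as the dipper's. The handle is 28 along x (0 to 28, flush with the cup's back face), 18 along y, and reaches from z = 55 to 115. A gripper leaning to the hook's side would run into the tub's rim when hanging it; one pointing straight down has room.
- hook_seat (a point): Point that comes to rest on the rim: middle of the underside of the hook's top strap, at dipper x = 35, z = 115. The strap is 18 wide (y), 4 thick, runs across the handle's top (z = 115 to 119) out to x = 46, then down at x = 42 to 46. The gap for the rim, between handle and hook, is 14 wide (x = 28 to 42).
- hook_tip (a point): Lower tip of the hook, flared outward, at dipper x = 49, z = 77.
- tub: Teal rectangular glaze tub, empty, open at the top, loose but heavy (2.2 kg): 170 (its x) x 150 (its y) x 130 tall, upright walls 6 thick, inner floor 6 above its underside, so the rim is flat, 6 wide and 130 high. Origin: centre of its underside, z up. It may stand left or right.
- spare_tub: White tub of the same shape and size, bystander: origin as the teal tub's. It stands on the other side.
- vase_mid (a point): Bystander: half-way up the teal vase with clay-coloured lip, 110 tall, 92 wide, standing on a low round banding wheel (150 across, 32 high) beyond the dipper.
- brush_grip (a point): Bystander: handle of a 200 long brush lying on the bench beyond the left-hand tub.
There are look-alikes about, which are no part of the job. Of the things that look like the dipper, the largest one is meant.

How it is judged:
By the outcome, as a careful person would: the job done as asked, in the order asked, and still so for the second after the job is handed in, with the robot touching nothing.
It also fails if it takes over 56 s, if anything falls off the work surface, if the arm or the gripper's body presses on something with over 40 N, if the wrist force passes 120 N, or if a joint passes its speed limit or range.

## Working session

There is one attempt and no reset: what is moved stays moved. The work goes in short steps, each a Python script; the robot and the scene stay as the last script left them, time stands still between calls to the robot, and variables do not carry over. Pictures are saved under pics/ and viewed, at most 11 in all, crops included, and the job is handed in when it is done.

```bash
mkdir -p pics; python3 - <<'E'
from bench import ctrl
import cv2, numpy as np
np.set_printoptions(precision=4,suppress=True)
for n in ("scene","top"):
    cv2.imwrite(f"pics/{n}0.png",ctrl.read_camera(n)); print(n,ctrl.camera_params(n))
print(ctrl.camera_params("wrist"),ctrl.current_t(),ctrl.current_eef_rot())
E
```

```text
scene {'fx': 454.24811664654794, 'fy': 454.24811664654794, 'cx': 320.5489436072781, 'cy': 197.8981142991526, 'pose': array([[ 0.1008, -0.7994,  0.5922,  1.2461],
       [ 0.9949,  0.086 , -0.0534, -0.0609],
       [-0.0083,  0.5946,  0.804 ,  0.9259],
       [ 0.    ,  0.    ,  0.    ,  1.    ]])}
top {'fx': 498.0419451454553, 'fy': 498.0419451454553, 'cx': 317.54673298153995, 'cy': 205.93732423693012, 'pose': array([[ 0.0145,  0.9988, -0.0478,  0.5573],
       [-0.9996,  0.0134, -0.0232, -0.0113],
       [-0.0225,  0.0481,  0.9986,  1.1522],
       [ 0.    ,  0.    ,  0.    ,  1.    ]])}
{'fx': 342.8544322204796, 'fy': 342.8544322204796, 'cx': 321.00043254619163, 'cy': 209.51601312773485, 'T_tool_cam': array([[ 0.0001,  0.961 ,  0.2766,  0.0776],
       [ 1.    , -0.0002,  0.0003,  0.0008],
       [ 0.0004,  0.2766, -0.961 , -0.1705],
       [ 0.    ,  0.    ,  0.    ,  1.    ]])} 0.1 [[ 0.968   0.2511 -0.0002]
 [ 0.2511 -0.968   0.0011]
 [ 0.0001 -0.0011 -1.    ]]
```

View pics/top0.png

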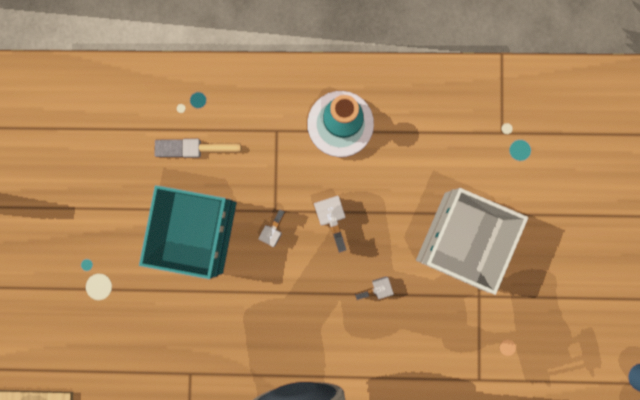

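View pics/scene0.png

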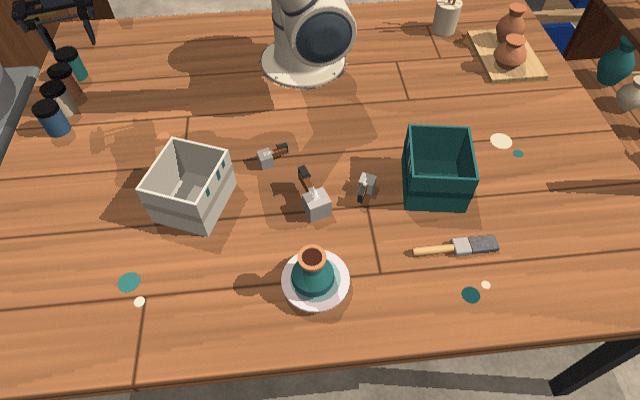

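The top view shows the large dipper with its cup at about (330,211) and handle towards (340,243). The teal tub is on the left at (188,232), the spare at (473,241), and small look-alikes at (272,232) and (378,290). Next I'll take close wrist views.

```bash
cat > h.py <<'E'
from bench import ctrl
import cv2, numpy as np
from scipy.optimize import least_squares
np.set_printoptions(precision=4,suppress=True)
F=np.diag([1.,-1,-1,1])
def cam(n):
    p=ctrl.camera_params(n); K=np.array([[p["fx"],0,p["cx"]],[0,p["fy"],p["cy"]],[0,0,1]])
    if n=="wrist":
        T=np.eye(4); T[:3,:3]=ctrl.current_eef_rot(); T[:3,3]=ctrl.current_tool_pos(); P=T@p["T_tool_cam"]
    else: P=p["pose"]
    return K,P@F          # opencv-style camera pose
def shot(n,name):
    K,P=cam(n); im=ctrl.read_camera(n); cv2.imwrite(f"pics/{name}.png",im); np.savez(f"pics/{name}.npz",K=K,P=P); return im,K,P
def load(name):
    d=np.load(f"pics/{name}.npz"); return cv2.imread(f"pics/{name}.png"),d["K"],d["P"]
def unproj(K,P,uv,z):
    d=P[:3,:3]@np.linalg.solve(K,[uv[0],uv[1],1.]); return P[:3,3]+d*(z-P[2,3])/d[2]
def proj(K,P,X):
    c=(np.atleast_2d(X)-P[:3,3])@P[:3,:3]; p=c@K.T; return p[:,:2]/p[:,2:]
def down(yaw):  # tool z down, tool y (closing) at angle yaw
    y=np.array([np.cos(yaw),np.sin(yaw),0]); z=np.array([0,0,-1.]); return np.c_[np.cross(y,z),y,z]
E
python3 - <<'E'
from h import *
K,P=cam("top")
for uv,z in [((329,211),.056),((340,243),.05),((378,290),.02),((360,296),.02),((272,232),.02)]: print(uv,unproj(K,P,uv,z))
for uv in [(156,187),(235,198),(213,277),(142,265)]: print("tub",unproj(K,P,uv,.13))
d=unproj(K,P,(334,225),.05); t=unproj(K,P,(188,232),.13)
R=ctrl.current_eef_rot()
for nm,c,h,b in (("wd",d,.22,.10),("wt",t,.40,.12)):
    # wrist camera sits b-ish ahead (tool +x) ; choose tool x toward -world x?
    R=down(-np.pi/2)  # tool y=-y, tool x = world x
    ctrl.goto([c[0]-b,c[1],h],R)
    im,K2,P2=shot("wrist",nm); print(P2[:3,3],ctrl.current_t())
E
```

```text
(329, 211) [ 0.599  -0.0113  0.056 ]
(340, 243) [ 0.5289 -0.0365  0.05  ]
(378, 290) [ 0.4239 -0.124   0.02  ]
(360, 296) [ 0.4098 -0.0837  0.02  ]
(272, 232) [0.5508 0.1177 0.02  ]
tub [0.6411 0.3481 0.13  ]
tub [0.6204 0.1831 0.13  ]
tub [0.4575 0.2247 0.13  ]
tub [0.4796 0.3723 0.13  ]
[ 0.5464 -0.0243  0.3905] 2.5
[0.5071 0.2771 0.5697] 3.875
```

View pics/wd.png

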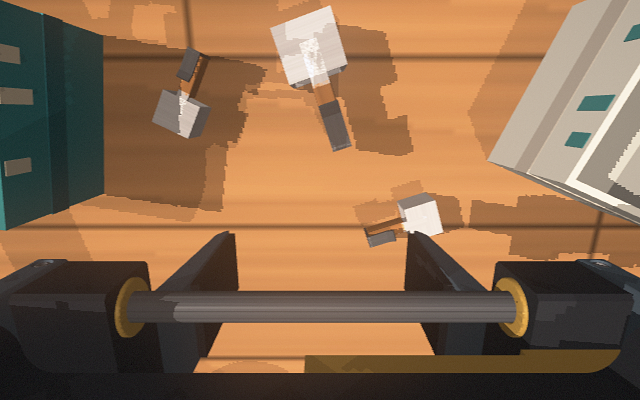

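View pics/wt.png

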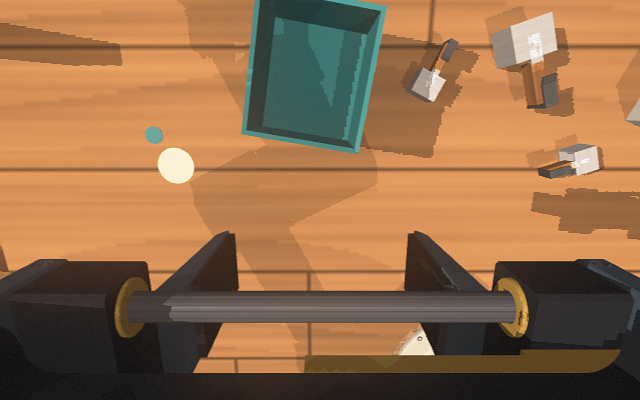

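The first wrist view shows the dipper cup's back face at about (270–347, 6–85) and the hook at (318–350, 100–152). The second shows the tub rim's outer corners at about (242,133), (357,153) and (386,7). I'll zoom in on both.

```bash
python3 - <<'E'
from h import *
a=cv2.imread("pics/wd.png")[0:160,255:365]; b=cv2.imread("pics/wt.png")[0:165,230:400]
a=cv2.resize(a,None,fx=3.5,fy=3.5,interpolation=cv2.INTER_CUBIC); b=cv2.resize(b,None,fx=2.4,fy=2.4,interpolation=cv2.INTER_CUBIC)
c=np.zeros((560,800,3),np.uint8); c[:a.shape[0],:a.shape[1]]=a; c[:b.shape[0],390:390+b.shape[1]]=b
cv2.imwrite("pics/z1.png",c); print(a.shape,b.shape)
E
```

```text
(560, 385, 3) (396, 408, 3)
```

View pics/z1.png

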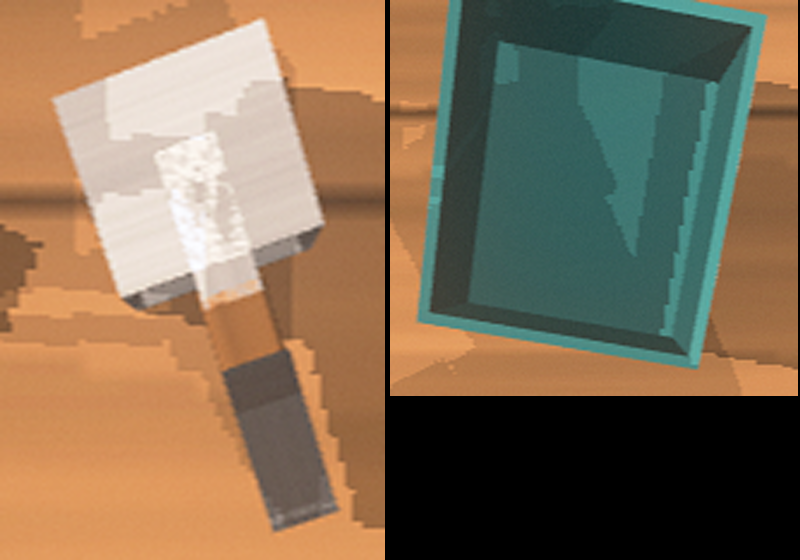

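```bash
python3 - <<'E'
from h import *
_,K,P=load("wd")
obj=np.array([[28,28,0],[28,-28,0],[28,-28,50],[28,28,50],[49,9,77],[49,-9,77]])/1e3
px=np.array([[52,99],[265,19],[325,222],[122,296],[223,372],[287,350]])/3.5+[255,0]
def W(p,o):
    c,s=np.cos(p[2]),np.sin(p[2]); z=np.array([-c,-s,0]); x=np.array([0,0,1.]); y=np.cross(z,x)
    return o@np.c_[x,y,z].T+[p[0],p[1],.028]
for n in (4,6):
    r=least_squares(lambda p:(proj(K,P,W(p,obj[:n]))-px[:n]).ravel(),[.63,0,0]); print("dip",r.x,np.degrees(r.x[2]),"\n",r.fun.reshape(-1,2))
print("grip pt",W(r.x,np.array([[.014,0,.085]])))
_,K,P=load("wt")
px=(np.array([[418,322],[697,367],[767,15]])-[390,0])/2.4+[230,0]
for L in ((170,150),(150,170)):
    a,b=np.array(L)/2e3; o=np.array([[-a,b],[-a,-b],[a,-b]])
    def T(p):
        c,s=np.cos(p[2]),np.sin(p[2]); return np.c_[o@np.array([[c,-s],[s,c]]).T+p[:2],[.13]*3]
    r=least_squares(lambda p:(proj(K,P,T(p))-px).ravel(),[.55,.28,0]); print("tub",L,r.x,np.degrees(r.x[2]),r.fun)
    Kt,Pt=cam("top"); print("top px",proj(Kt,Pt,T(r.x)))
E
```

```text
dip [ 0.6256 -0.0059  0.3283] 18.809642763979163 
 [[ 0.2802 -0.2603]
 [-0.2698 -0.5162]
 [ 0.0371  0.3826]
 [-0.0439  0.4577]]
dip [ 0.6257 -0.0059  0.3246] 18.59672975393083 
 [[ 0.1776 -0.5094]
 [-0.2876 -0.5176]
 [-0.1759  0.4525]
 [-0.3287  0.2978]
 [-0.3411  0.4859]
 [ 0.9338 -0.116 ]]
grip pt [[ 0.5451 -0.033   0.042 ]]
tub (170, 150) [ 0.5502  0.2893 -0.1647] -9.438363068149364 [-0.5951 -0.0453  0.4716  0.8257  0.119  -0.5739]
top px [[139.6262 265.4278]
 [210.7726 278.6441]
 [226.2083 197.2235]]
tub (150, 170) [ 0.5468  0.2948 -0.0937] -5.369234164955423 [-8.0587 -1.1738 10.1919 -7.1864 -1.854   7.5545]
top px [[135.1894 264.6765]
 [216.7217 273.7995]
 [225.2357 201.2107]]
```

```bash
cat >> h.py <<'E'
DIP=np.array([.6257,-.0059,.3246]); TUB=np.array([.5502,.2893,-.1647])
def lie():
    c,s=np.cos(DIP[2]),np.sin(DIP[2]); z=np.array([-c,-s,0]); x=np.array([0,0,1.])
    return np.array([DIP[0],DIP[1],.028]), np.c_[x,np.cross(z,x),z]
def stand(phi):
    x=np.array([np.cos(phi),np.sin(phi),0]); z=np.array([0,0,1.]); return np.c_[x,np.cross(z,x),z]
def tool(p,R,a,sg,g=(.014,0,.085)):   # a from -x_d towards -z_d; TCP pose for grasp point g of dipper (p,R)
    a=np.radians(a); zt=np.array([-np.cos(a),0,-np.sin(a)]); y=np.array([0,sg,0.]); M=np.c_[np.cross(y,zt),y,zt]
    return p+R@(np.array(g)+.019*zt), R@M
E
python3 - <<'E'
from h import *
p,R=lie()
print(ctrl.current_q())
for a in (30,40,50):
  for sg in (1,-1):
    print(a,sg,"lie",ctrl.ik(*tool(p,R,a,sg)))
    for ph in (np.pi+TUB[2],-np.pi/2,np.pi/2,0):
        print("   st",round(np.degrees(ph)),ctrl.ik(*tool(np.array([.56,0,.001]),stand(ph),a,sg)))
for sg in (1,-1): print("down",ctrl.ik(*tool(np.array([.56,0,.001]),stand(np.pi+TUB[2]),90,sg)))
E
```

```text
[ 26.2317  11.2467  74.6493  -0.0145  94.1817 116.3023]
30 1 lie [-21.2037  37.221  121.3053  97.2003  18.821  136.5835]
   st 171 [ -2.1867  58.6172 142.857  186.3473  81.3273 -87.3214]
   st -90 [-33.7846  52.3546  86.9345  46.1623  86.2787 -57.095 ]
   st 90 [  23.0422   52.3546   86.9345  -53.8094   80.9142 -127.4329]
   st 0 [ -3.9603  65.8331  45.2159  -4.4022 128.8089 -94.7447]
30 -1 lie [-21.2037  37.221  121.3053  97.2003  18.821  -43.4165]
   st 171 [ -2.1867  58.6172 142.857  186.3473  81.3273  92.6786]
   st -90 [-33.7846  52.3546  86.9345  46.1623  86.2787 122.905 ]
   st 90 [ 23.0422  52.3546  86.9345 -53.8094  80.9142  52.5671]
   st 0 [ -3.9603  65.8331  45.2159  -4.4022 128.8089  85.2553]
40 1 lie [-26.144   42.543  127.8291 125.4383  33.7352 102.2389]
   st 171 [ -3.0135  44.5619 136.8663 186.2937  51.4194 -89.7956]
   st -90 [-31.2103  47.4205  89.0597  41.8897  78.8857 -53.1157]
   st 90 [  20.2047   47.4205   89.0597  -48.5696   73.5056 -132.374 ]
   st 0 [ -4.1198  59.9489  52.3588  -3.5596 117.5739 -94.3002]
40 -1 lie [-26.144   42.543  127.8291 125.4383  33.73
[... 348 characters left out ...]
 [ -3.808   35.3388 129.5772 188.571   25.0255 -93.4592]
   st -90 [-27.8502  42.9795  90.956   36.7896  71.6225 -47.8612]
   st 90 [  16.5397   42.9795   90.956   -42.24     66.4378 -138.8609]
   st 0 [ -4.3351  54.126   60.001   -2.894  105.7731 -94.1108]
50 -1 lie [-31.3186  51.1596 133.1666 132.6732  52.8612 -94.1519]
   st 171 [ -3.808   35.3388 129.5772 188.571   25.0255  86.5408]
   st -90 [-27.8502  42.9795  90.956   36.7896  71.6225 132.1388]
   st 90 [ 16.5397  42.9795  90.956  -42.24    66.4378  41.1391]
   st 0 [ -4.3351  54.126   60.001   -2.894  105.7731  85.8892]
down [-6.0237 32.9594 97.1146 -0.     49.926  93.4129]
down [ -6.0237  32.9594  97.1146  -0.      49.926  -86.5871]
```

```bash
python3 - <<'E'
from h import *
p,R=lie(); ph=TUB[2]-np.pi/2; S=np.array([.55,-.02,.001])
for a in (10,15,20,25):
  for sg in (1,-1):
    t,M=tool(p,R,a,sg)
    print(a,sg,"lie",ctrl.ik(t,M), "pre",ctrl.ik(t-.12*M[:,2],M),"lift",ctrl.ik(t+[0,0,.15],M))
    t,M=tool(S,stand(ph),a,sg); print("   st",ctrl.ik(t,M),"up",ctrl.ik(t+[0,0,.12],M), "back", ctrl.ik(t-.1*M[:,2],M))
H=np.array([TUB[0],TUB[1],0])+stand(TUB[2])@[0,-.072,.015]-stand(ph)@[.035,0,0]
for sg in (1,-1): print("down",ctrl.ik(*tool(S,stand(ph),90,sg)), "hang",ctrl.ik(*tool(H,stand(ph),90,sg)))
E
```

```text
10 1 lie [ -12.9405   35.0682  106.5255   10.3811   30.2697 -130.1396] pre [ -14.2665   22.3259  103.3352    7.5068   46.1606 -127.6812] lift [ -12.9405   21.0193   98.7285    6.6287   51.8924 -125.2512]
   st [-41.5446  61.8839  89.4971  56.9545  95.6405 -65.9399] up [-41.5446  50.2964  91.0779  58.1942 101.0162 -57.4062] back [-48.7962  61.5444  82.1817  51.4734 103.2687 -61.9659]
10 -1 lie [-12.9405  35.0682 106.5255  10.3811  30.2697  49.8604] pre [-14.2665  22.3259 103.3352   7.5068  46.1606  52.3188] lift [-12.9405  21.0193  98.7285   6.6287  51.8924  54.7488]
   st [-41.5446  61.8839  89.4971  56.9545  95.6405 114.0601] up [-41.5446  50.2964  91.0779  58.1942 101.0162 122.5938] back [-48.7962  61.5444  82.1817  51.4734 103.2687 118.0341]
15 1 lie [ -14.7749   34.7436  110.3478   20.7636   23.6784 -141.615 ] pre [ -17.0173   20.8099  108.3761   13.7543   39.3402 -135.4004] lift [ -14.7749   19.6488  102.4972   11.4514   45.8168 -130.5029]
   st [-41.0383  59.0354  90.6195  55.3985  91.854  -64.4997] up [-41.0383  47.5382  91.35    56.162   97.9212 -55.5685] back [-48.24    58.0
[... 1400 characters left out ...]
.0906  84.3316 -60.991 ] up [-39.4062  42.1987  91.7639  51.7707  91.8625 -51.4   ] back [-46.4291  51.0679  86.1989  46.4832  93.4188 -57.1144]
25 -1 lie [-18.9122  35.7373 117.7664  67.9345  16.1214 -11.9489] pre [-23.6594  19.7874 118.3648  37.4053  27.8949  16.4774] lift [-18.9122  18.0087 110.0399  26.9066  34.656   32.5162]
   st [-39.4062  53.4603  92.687   52.0906  84.3316 119.009 ] up [-39.4062  42.1987  91.7639  51.7707  91.8625 128.6   ] back [-46.4291  51.0679  86.1989  46.4832  93.4188 122.8856]
down [-9.7677 33.1064 96.7493  0.     50.1443 -0.3311] hang [18.0249 34.5629 89.8259  0.     55.6112 27.4615]
down None hang [  18.0249   34.5629   89.8259    0.       55.6112 -152.5385]
```

```bash
cat >> h.py <<'E'
A,SG=20,-1; PH=np.radians(-45); S=np.array([.47,.03,.0])
E
python3 - <<'E'
from h import *
p,R=lie(); t,M=tool(p,R,A,SG); t2,M2=tool(S,stand(PH),A,SG)
for q in ((t2,M2),(t2+[0,0,.15],M2),(t2-.1*M2[:,2],M2),tool(S,stand(PH),90,1),tool(S,stand(PH),90,-1)): print(ctrl.ik(*q))
assert ctrl.ik(t2,M2) is not None
ctrl.goto(t-.12*M[:,2]+[0,0,.03],M); ctrl.command_gripper(.6); ctrl.move_l(t-.06*M[:,2],.15)
ctrl.move_l(t,.08,contact_N=8) and print("contact")
print(ctrl.current_tool_pos()-t)
ctrl.command_gripper(0); print("w",ctrl.current_grip_width()*91,ctrl.current_grasp_force())
ctrl.move_l(t+[0,0,.17],.15); print("w",ctrl.current_grip_width()*91,ctrl.current_contact_force(),ctrl.current_t())
shot("scene","s1")
E
```

```text
[-20.715   61.1053  71.1798  24.9859 113.8006 109.4233]
[-20.715   49.5409  70.552   28.0477 124.7224 115.6542]
[-23.4407  63.3782  55.874   25.4533 126.539  113.5178]
[ -4.7294  29.4194 106.3815  -0.      44.1991 -49.7294]
[ -4.7294  29.4194 106.3815  -0.      44.1991 130.2706]
[ 0.     -0.      0.0003]
w 17.58693110527682 29.980622891825988
w 17.73318619594058 [-0.1474  0.105  -2.7635] 9.675
```

```bash
python3 - <<'E'
from h import *
t2,M2=tool(S,stand(PH),A,SG)
ctrl.goto(t2+[0,0,.10],M2); ctrl.move_l(t2+[0,0,.03],.12)
print(ctrl.current_t(),ctrl.current_grip_width()*91,ctrl.current_contact_force())
im,_,_=shot("scene","s2"); im2,_,_=shot("top","t2")
c=np.hstack([cv2.resize(im[100:300,220:420],None,fx=2,fy=2),cv2.resize(im2[150:350,220:420],None,fx=2,fy=2)]); cv2.imwrite("pics/z2.png",c)
E
```

```text
11.7333 17.793198387683493 [ 0.0579 -0.1193 -2.3842]
```

View pics/z2.png

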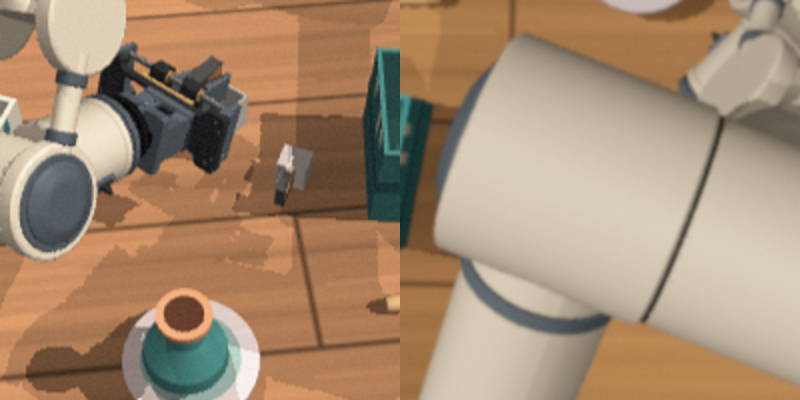

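Left half is the scene view: the gripper holds the dipper clear of the tubs and vase. Now I'll set it down.

```bash
python3 - <<'E'
from h import *
t2,M2=tool(S,stand(PH),A,SG)
print(ctrl.move_l(t2-[0,0,.006],.03,contact_N=4), ctrl.current_tool_pos()-t2, ctrl.current_contact_force())
ctrl.sleep(.2); ctrl.command_gripper(.5); ctrl.sleep(.3)
ctrl.move_l(t2-.10*M2[:,2],.12); print(ctrl.current_t())
q=np.array(ctrl.ik(*tool(S+[-.10,0,.22],stand(PH),90,-1)) ); print(q)
ctrl.move_l(ctrl.current_tool_pos()+[0,0,.12],.2)
ctrl.goto(*tool(S+[-.10,0,.22],stand(-np.pi/2),90,1)); print(ctrl.current_tool_pos(),ctrl.current_q(),ctrl.current_t())
im,_,_=shot("wrist","w3"); im2,_,_=shot("scene","s3")
c=np.vstack([im[:260],im2[80:340]]); cv2.imwrite("pics/z3.png",c)
E
```

```text
True [-0.0001  0.0001  0.001 ] [ 2.6342 -0.8084  2.9476]
14.825
[ -5.9846   3.3768 101.6786   0.      74.9446 129.0154]
[0.3703 0.0159 0.2858] [ -6.7983   2.4915 102.6799   0.0097  74.8726  -6.744 ] 17.55
```

View pics/z3.png

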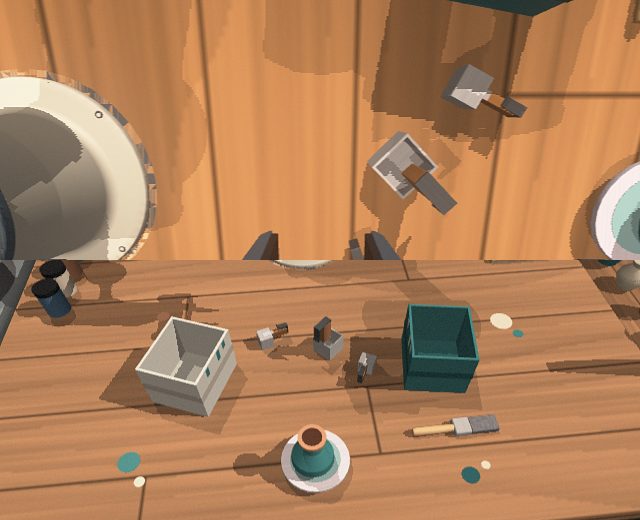

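The dipper now stands on its base. In the wrist view the cup rim corners are at about (368,166), (404,131), (439,160) and (402,197), and the outer end of the strap is at (457,203)/(443,214).

```bash
python3 - <<'E'
from h import *
_,K,P=load("w3")
cor=np.array([[-28,28,50],[-28,-28,50],[28,28,50],[28,-28,50],[46,9,119],[46,-9,119]])/1e3
f=lambda p:proj(K,P,cor@stand(p[2]).T+[p[0],p[1],0])
print(f([*S[:2],PH]))
E
```

```text
[[407.6832 132.2529]
 [372.0962 166.3431]
 [438.6997 166.298 ]
 [403.2223 198.6125]
 [457.8943 202.4022]
 [444.1433 214.3905]]
```

```bash
python3 - <<'E'
from h import *
im=cv2.imread("pics/w3.png")[120:225,355:470]; cv2.imwrite("pics/z4.png",cv2.resize(im,None,fx=5,fy=5,interpolation=cv2.INTER_CUBIC))
E
```

```text
(no output)
```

View pics/z4.png

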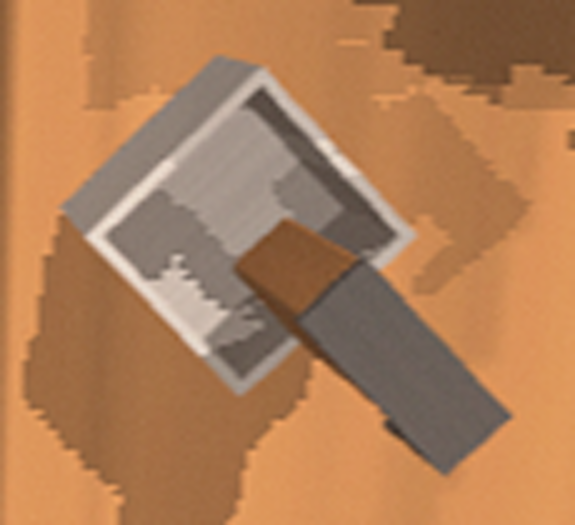

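The measured corners match the predicted pose within 1 px. Regrasping from straight above.

```bash
cat >> h.py <<'E'
PHH=TUB[2]-np.pi/2
H=np.array([TUB[0],TUB[1],0])+stand(TUB[2])@[0,-.072,.015]-stand(PHH)@[.035,0,0]
E
python3 - <<'E'
from h import *
t,M=tool(S,stand(PH),90,1)
ctrl.command_gripper(.6); ctrl.goto(t+[0,0,.12],M); 
print(ctrl.move_l(t+[0,0,.0005],.1,contact_N=6),ctrl.current_tool_pos()-t)
ctrl.command_gripper(0); print("w",ctrl.current_grip_width()*91,ctrl.current_t())
ctrl.move_l(t+[0,0,.20],.15); print(ctrl.current_contact_force())
th,Mh=tool(H,stand(PHH),90,1)
ctrl.goto(th+[0,0,.17],Mh); ctrl.move_l(th+[0,0,.065],.12); ctrl.sleep(.2)
print("w",ctrl.current_grip_width()*91,ctrl.current_contact_force(),ctrl.current_t())
im,K,P=shot("wrist","w5"); im2,_,_=shot("scene","s5"); im3,_,_=shot("top","t5")
c=np.hstack([cv2.resize(im2[80:240,360:520],None,fx=2.5,fy=2.5),cv2.resize(im3[160:300,120:260],(400,400))]); cv2.imwrite("pics/z5.png",c)
E
```

```text
False [ 0.0003 -0.      0.0009]
w 17.963702052158823 20.7833
[-0.3138  0.7036 -3.7027]
w 17.742059827313813 [ 0.1462  0.0607 -2.707 ] 24.7583
```

View pics/z5.png

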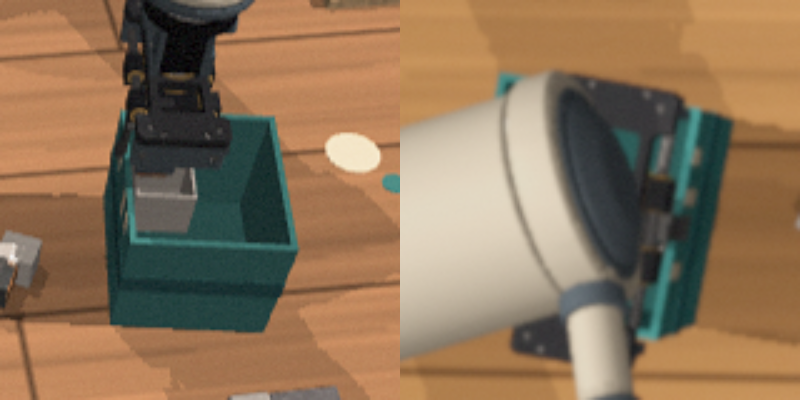

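The left half shows the cup hanging inside the tub next to the right-hand wall, with the hook still above the rim. Lowering with contact checks.

```bash
python3 - <<'E'
from h import *
th,Mh=tool(H,stand(PHH),90,1); xd=stand(PHH)[:,0]
c=ctrl.move_l(th+[0,0,.005],.06,contact_N=3); d=ctrl.current_tool_pos()-th
print("down",c,d,ctrl.current_contact_force())
if not c:
    c=ctrl.move_l(th+[0,0,.005]+.009*xd,.015,contact_N=2.5); p=ctrl.current_tool_pos()
    print("side",c,(p-th)@xd,ctrl.current_contact_force())
    if c:
        ctrl.move_l(p-.001*xd,.02)
        c=ctrl.move_l(p-.001*xd-[0,0,.012],.02,contact_N=3); print("seat",c,ctrl.current_tool_pos()-th,ctrl.current_contact_force())
print(ctrl.current_t(),ctrl.current_grip_width()*91)
E
```

```text
down True [0.0001 0.0005 0.0471] [ 2.3886  6.4413 -7.7237]
25.3833 18.219494705522738
```

```bash
python3 - <<'E'
from h import *
ctrl.sleep(.3)
for i in range(3): print(ctrl.current_contact_force(),ctrl.current_wrist_torque(),ctrl.current_tool_pos()); ctrl.sleep(.1)
im,_,_=shot("scene","s6"); im3,_,_=shot("top","t6"); w,_,_=shot("wrist","w6")
c=np.hstack([cv2.resize(im[100:220,370:490],(400,400),interpolation=2),cv2.resize(w[180:400],(400,137*1)) if 0 else cv2.resize(w,(400,400))]); cv2.imwrite("pics/z6.png",c)
K,P=cam("scene"); th,Mh=tool(H,stand(PHH),90,1)
R=stand(PHH); o=H+[0,0,ctrl.current_tool_pos()[2]-th[2]]
X=np.array([[-28,28,50],[-28,-28,50],[28,28,50],[-28,28,0],[-28,-28,0]])/1e3@R.T+o
print((proj(K,P,X)-[370,100])*400/120)
T=np.array([[-85,75,130],[-85,-75,130],[85,-75,130],[85,75,130]])/1e3@stand(TUB[2]).T+[TUB[0],TUB[1],0]
print((proj(K,P,T)-[370,100])*400/120)
E
```

```text
[ 1.9085  5.1922 -7.2482] [ 1.0155 -0.4344  0.0562] [0.5418 0.2395 0.1287]
[ 1.9361  5.2449 -7.8502] [ 0.9365 -0.5006 -0.0124] [0.5418 0.2394 0.1287]
[ 2.995   4.9218 -7.4091] [ 0.9697 -0.4998  0.0533] [0.5417 0.2395 0.1287]
[[223.7803 211.7385]
 [216.9648 153.4102]
 [143.8642 208.3413]
 [210.2528 256.4966]
 [204.0706 198.9201]]
[[329.7257  85.2365]
 [125.2246  77.3203]
 [137.7859 254.6441]
 [362.64   264.5079]]
```

View pics/z6.png

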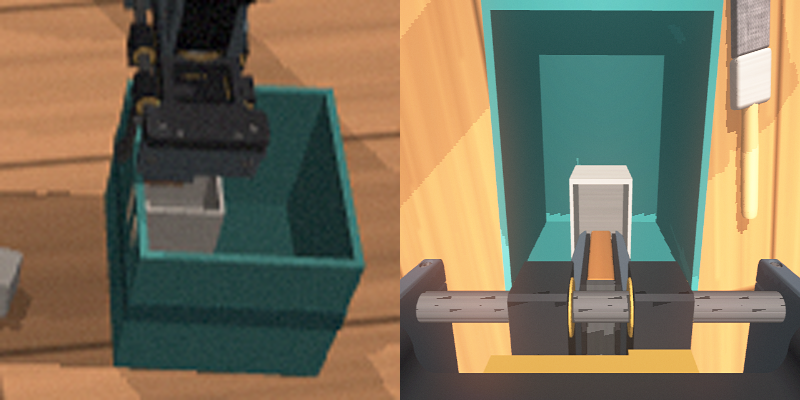

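Rim corners and cup match prediction. The contact happened with the fingertips at rim height (TCP z 0.129): the pads stick out 2 mm past the handle's back and touched the wall's inner edge. I'll back up, shift 3 mm inward and retry.

```bash
python3 - <<'E'
from h import *
th,Mh=tool(H,stand(PHH),90,1); xd=stand(PHH)[:,0]
ctrl.move_l(th+[0,0,.06],.08); ctrl.sleep(.2); print(ctrl.current_contact_force(),ctrl.current_grip_width()*91)
ctrl.move_l(th+[0,0,.06]-.003*xd,.03)
c=ctrl.move_l(th+[0,0,.005]-.003*xd,.05,contact_N=3); ctrl.sleep(.2); d=ctrl.current_tool_pos()-th
print("down",c,d,d@xd,ctrl.current_contact_force(),ctrl.current_wrist_torque(),ctrl.current_t())
E
```

```text
[ 0.5714 -0.4525 -2.416 ] 18.14484384448346
down False [0.0006 0.003  0.0053] -0.0030778014659905454 [-0.5065 -0.1589 -2.459 ] [-0.0374 -0.0883 -0.0332] 28.325
```

```bash
python3 - <<'E'
from h import *
th,Mh=tool(H,stand(PHH),90,1); xd=stand(PHH)[:,0]; q=ctrl.current_tool_pos()
c=ctrl.move_l(q+.006*xd,.012,contact_N=2.5); p=ctrl.current_tool_pos(); print("side",c,(p-th)@xd,ctrl.current_contact_force())
p=p-.001*xd; ctrl.move_l(p,.02)
c=ctrl.move_l(p-[0,0,.012],.02,contact_N=2.5); ctrl.sleep(.3); print("seat",c,(ctrl.current_tool_pos()-th)[2],ctrl.current_contact_force(),ctrl.current_t())
if c:
    ctrl.command_gripper(.45); ctrl.sleep(.5); print(ctrl.current_contact_force())
    ctrl.move_l(ctrl.current_tool_pos()+[0,0,.12],.1)
    ctrl.goto([.40,.05,.32],down(-np.pi/2)); ctrl.sleep(.5)
    im,_,_=shot("scene","s7"); im3,_,_=shot("top","t7"); print(ctrl.current_t())
    c=np.hstack([cv2.resize(im[100:240,370:510],(400,400),interpolation=2),cv2.resize(im3[170:310,120:260],(400,400),interpolation=2)]); cv2.imwrite("pics/z7.png",c)
E
```

```text
side True -0.000797846166866275 [ 1.3724  2.8601 -1.9367]
seat True 0.00017636277155715085 [2.3546 0.967  4.3068] 29.55
[ 0.8803 -0.2576  0.3093]
33.5833
```

View pics/z7.png

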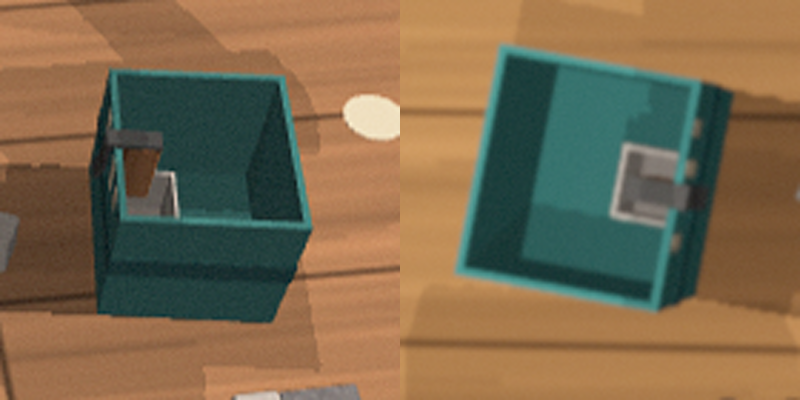

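The dipper hangs upright over the right-hand rim, cup inside and hook outside. I'll check quickly that it is still and the bystanders haven't moved, then hand in.

```bash
python3 - <<'E'
from h import *
ctrl.sleep(.5); a=cv2.imread("pics/t7.png"); b=ctrl.read_camera("top"); o=cv2.imread("pics/top0.png")
d=lambda x,y:cv2.absdiff(x,y)[80:300,130:260].max(2)
print((d(a,b)>40).sum()); r=lambda im:cv2.boundingRect((((im[...,1].astype(int)-im[...,2])>30).astype(np.uint8))[150:300,130:240])
print(r(o),r(b))
ctrl.sign_off(); print(ctrl.current_t())
E
```

```text
0
(10, 36, 95, 93) (10, 36, 95, 93)
the job is handed in; nothing more can be done
the job is handed in; nothing more can be done
```

The dipper was stood upright on the bench and released, then regrasped by the handle and hung by its hook over the teal tub's right-hand rim; it was still at hand-in (about 34 s), and the tub had not moved despite one light fingertip touch on its rim on the way in.

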